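# Stow the ratchet in the paddle-latch tool box

## Task

Put the ratchet away: pull up the red paddle handle in the lid of the green steel tool box to trip the latch and swing the lid up until it stands open about upright, then lay the ratchet inside the box without dropping it, and shut the lid again until it is fully down and the latch has caught with the paddle back flush. Leave the other things on the bench where they lie.

Things in the scene. Friction and masses are not known exactly. Their poses are not given: they have to be found in the camera images.
- box: Green steel tool box with black corners, fixed; origin: centre of underside, x from its front (latch side) to its hinge side, y along its width. Outside 180 (x) by 300 (y) mm, body 80 mm high, walls and floor 5 mm; 110 mm high with the lid shut. Inside, a latch bar on two brackets at rim height fills x -90 to -41, y -22 to 22, z 67 to 78 mm; the room behind it is free.
- box_lid (a joint): Lid angle: 0 shut, 1.57 upright, 1.75 at its open stop. The hinge is stiff (0.4 N m of friction; lid 0.35 kg): the lid stays wherever it is left. Lifting it at the front takes about 6 N. It cannot be raised while latched.
- box_paddle (a joint): Red paddle: 0 flush, grows as its front edge is pulled up, stop at 0.65; unlatches at about 0.25; a spring returns it (2 to 3 N at the edge). On shutting the lid the latch snaps in by itself when the lid is pressed fully down (5 to 12 N near its front). Press on the green lid beside the recess: a paddle held down keeps the latch from catching.
- paddle_grip (a point): Grip point of the red paddle, moves with it; axes as the box's when shut. Plate 40 mm wide (y), 10 mm thick; point 5 mm below its top, 105 mm above the bench when shut, 18 mm behind its free edge (= lid's front edge), 38 mm in front of its pivot. 50 mm free on each side for a finger, recess floor 21 mm below, open to the front. Pinched by its sides it swivels in the fingers.
- lid_hinge (a point): Middle of the lid's hinge line, 80 mm above the bench; turns with the lid: x from the lid's front edge to the hinge, z out of its upper face. Paddle pivot and lid hinge are parallel.
- lid_front (a point): Middle of the lid's front edge, half-way through its thickness (lid 30 mm thick, 306 mm wide, front edge 184 mm from the hinge line, lower face level with the hinge line). Beside the recess the lid is solid from 70 to 153 mm left and right of the middle.
- box_floor (a point): Point on the box's inner floor, 10 mm behind the middle of the box: where the ratchet can lie.
- ratchet_grip (a point): Middle of the ratchet: black handle, round steel head, 190 mm long along its own y (head at -y), 38 mm wide at the head, 0.15 to 0.31 kg, square drive upward (30 mm high there). Point on the long axis, 10 mm above the underside; handle 26 mm wide, 20 mm high from here to y +95 mm, neck 16 mm wide from here to the head.
- wood_block: Small pine block 45 x 85 x 30 mm, bystander; origin at the centre of its underside.
- grease_tube: Green grease tube 52 x 154 x 33 mm lying on the bench, bystander; origin at the centre of its underside.
- screwdriver: Short screwdriver with yellow handle, 30 x 156 x 30 mm, bystander; origin at the centre of its underside.

How it is judged:
On the way, in this order (a step that is already met when the one before it is completed fails the run):
1. the latch is tripped and the lid stands open (at least 1.2 rad) (value of joint box_lid above 1.2 rad), for 0.2 s.
2. the ratchet lies in the box, let go, with the lid still open (x of ratchet_grip in the frame of box between -0.08 and 0.08 m and y of ratchet_grip in the frame of box between -0.14 and 0.14 m and z of ratchet_grip in the frame of box below 0.05 m and contact force between ratchet and the fingers below 0.05 N and linear speed of ratchet below 0.05 m/s and value of joint box_lid above 0.9 rad), for 0.2 s.
At the end, for the whole second after the job is handed in: The ratchet lies at rest inside the box, the lid is shut with its latch caught (angle below 0.03 rad) and the paddle is back flush (below 0.06 rad) (x of ratchet_grip in the frame of box between -0.08 and 0.08 m and y of ratchet_grip in the frame of box between -0.14 and 0.14 m and z of ratchet_grip in the frame of box below 0.05 m and linear speed of ratchet below 0.03 m/s and value of joint box_lid below 0.03 rad and value of joint box_paddle below 0.06 rad); the robot touches nothing.
It fails at once if the ratchet is dropped or thrown (moves faster than 0.9 m/s out of the fingers) (linear speed of ratchet above 0.9 m/s and contact force between ratchet and the fingers below 0.01 N).
It fails at once if the wood block, grease tube or screwdriver is shifted by more than 4 cm (distance of any of wood_block, grease_tube, screwdriver from where it was at the start of the episode above 0.04 m).
It also fails if it takes over 72 s, if anything falls off the work surface, if the arm or the gripper's body presses on something with over 40 N, if the wrist force passes 120 N, or if a joint passes its speed limit or range.

## Robot

A 6-joint arm with a two-finger parallel gripper is mounted at the origin on a cart in front of the work surface, level with it; the furniture and walls round the work are solid. World frame = base frame: x ahead of the robot, y to its left, z up, the work surface at z = 0. Lengths are in m, angles in rad, forces in N, time in s.
With the tool pointing down it reaches from about 0.375 to 0.9 m from the base axis. Payload 3.1 kg.
Tool frame: the origin (TCP) lies between the finger pads; the fingertips stand 17 mm ahead of it and the grasp point (between the pads) lies 2 mm behind it; z points along the fingers, y is the line along which they close (so a half turn about z gives the same grasp; the last joint's range is limited). The gripper opens to 85 mm and grips with 20 to 120 N. Pads are 22 mm wide; open, the fingers measure 114 mm over their backs; the gripper's body (76 mm by 85 mm) begins 54 mm behind the grasp point. The pads swing forward as they close: fully open they stand 13 mm farther back than shut.
Start: joints at [1.123, 0.527, 1.433, -0, 1.181, -0.178], TCP at [0.167, 0.602, 0.248] pointing down, gripper open.
Joint ranges: [-3.08, 3.08], [-0.75, 2.2], [0.22, 2.44], [-1.43, 4.57], [0, 2.65], [-2.85, 2.85]. Speed limits (rad/s): [2.79, 2.79, 3.14, 3.14, 3.14, 3.14].

## Interface

Orientations are given as a unit quaternion [x, y, z, w].
In Python, from station import sense, vision, order gives the robot as it stands.
- The arm moves only by the shell command python3 -m crank 'ROWS' [OPENING] [FORCE]. ROWS is JSON, a list of rows, each an object with "dp": the shift along the world's x, y, z in units of 30 mm (1.0 is 30 mm), a list of three; "angular": the turn, a rotation vector about the world's x, y, z in degrees, a list of three. In form: [{"dp": [dx, dy, dz], "angular": [ax, ay, az]}, ...]. A call has 1 to 20 rows; each row shifts and turns the commanded pose from where the row before left it; what a row does not reach is not made up. A row lasts 1/10 s, in which the tool goes at most 50 mm and 8.59 degrees, less where a joint would pass 70% of its speed; a pose out of reach is approached as far as the arm can. A call is refused whole if a number of a shift passes 1 or a number of a turn 8.59, either way. A call with a gripper value outside its range is refused whole. OPENING is the closure, from 0 (fully open) to 1 (shut), set as the call begins (- or left out, the last holds). The fingers move at their own pace and stop on an object; FORCE is the grip in N (left out, the last holds). Time passes only in rows, so rows that do not move let the fingers close. It gives the time, the measured TCP pose, the force, the opening and the grip force at its end, in the units of the state.
- sense(): the state, without advancing time (a new reading comes with each control period).
- vision.snapshot(name): name is "scene" or "top"; returns a dict with "image" (420x560x3 uint8, blue, green, red), "range_z" (420x560 float32, m along the optical axis (not along the pixel's ray), 0 where there is no reading), "mtx" (3x3 intrinsics, pixels), "pose" (4x4, takes a point from camera to world coordinates). Camera axes: x right, y down, z forward; pixel columns grow to the right and rows downward; lengths in m; the calibration is good to about 2 mm. A picture is of the moment at which its call begins.
- order.sign_off(): hands the job in; it is judged then, once.
The state is a dict: "t": time; "q": joint angles; "qd": joint speeds; "tau": joint torques, N m; "tcp_pos": TCP position; "tool_rot": TCP orientation; "force": force on the tool from outside, world axes, zero at the start; "ft_torque": the same for the moment, N m; "finger_gap": opening from 0.0 (shut) to 1.0 (fully open); "gripper_force": force on a finger pad.
Only numpy, scipy, OpenCV 4.12 (cv2) and the standard library are available. Lean on these libraries where they do the work, as an engineer would, in place of code of your own. Each camera call takes 0.05 s, during which the arm holds its last target. There are 200 camera calls.

## Working session

There is one attempt and no reset: what is moved stays moved. The work goes in short steps, Python scripts to look and compute and a shell command to move; the robot and the scene stay as the last step left them, time stands still between calls to the robot, and variables do not carry over. Pictures are saved under pics/ and viewed, at most 10 in all, crops included, and the job is handed in when it is done.

```bash
mkdir -p pics
cat > h.py <<'E'
import numpy as np,cv2
from station import sense,vision,order
def snap(n,f=None):
    s=vision.snapshot(n)
    if f: cv2.imwrite('pics/'+f,s['image'])
    return s
def cloud(s):
    d=s['range_z'];K=s['mtx'];v,u=np.mgrid[:d.shape[0],:d.shape[1]]
    P=np.stack([(u-K[0,2])/K[0,0]*d,(v-K[1,2])/K[1,1]*d,d],-1)
    return P@s['pose'][:3,:3].T+s['pose'][:3,3]
E
python3 - <<'E'
from h import *
for n in('scene','top'):
    s=snap(n,n+'0.png');np.savez(n+'0.npz',**s);print(n,s['pose'].round(3).tolist(),s['mtx'].tolist())
print(sense())
E
```

```text
scene [[0.757, -0.323, 0.567, -0.28], [-0.653, -0.38, 0.655, -0.948], [0.004, -0.867, -0.498, 0.883], [0.0, 0.0, 0.0, 1.0]] [[453.9647459049014, 0.0, 281.7567634751613], [0.0, 453.9647459049014, 204.46617229048135], [0.0, 0.0, 1.0]]
top [[0.028, -0.986, 0.163, 0.42], [-1.0, -0.025, 0.019, 0.057], [-0.015, -0.163, -0.987, 1.175], [0.0, 0.0, 0.0, 1.0]] [[401.36830811527545, 0.0, 286.38192596433953], [0.0, 401.36830811527545, 209.3954214009399], [0.0, 0.0, 1.0]]
{'t': 0.1, 'q': array([ 1.12252534e+00,  5.28359238e-01,  1.43379298e+00, -2.50687951e-05,
        1.18142326e+00, -1.78509753e-01]), 'qd': array([-0.00089392, -0.00133682, -0.0045655 ,  0.00048083,  0.0011163 ,
        0.00032516]), 'tau': array([ 3.77062233e-04, -4.43306744e+01, -1.78587145e+01, -2.56839767e-04,
        3.93426410e-03, -6.78016150e-06]), 'tcp_pos': array([0.16627102, 0.6018269 , 0.24743405]), 'tool_rot': array([ 1.34467220e-01,  9.90917546e-01, -9.46696051e-04, -2.94610715e-04]), 'force': array([ 0.59051479, -0.6761139 ,  0.29960906]), 'ft_torque': array([ 0.05148271, -0.0467254 ,  0.01693728]), 'gripper_force': 0.0, 'finger_gap': 0.9966411965826721}
```

View pics/top0.png

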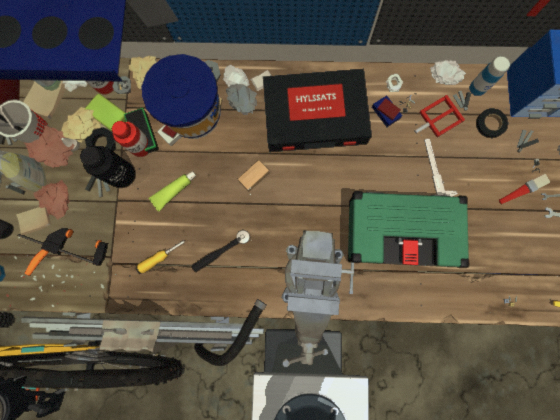

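View pics/scene0.png

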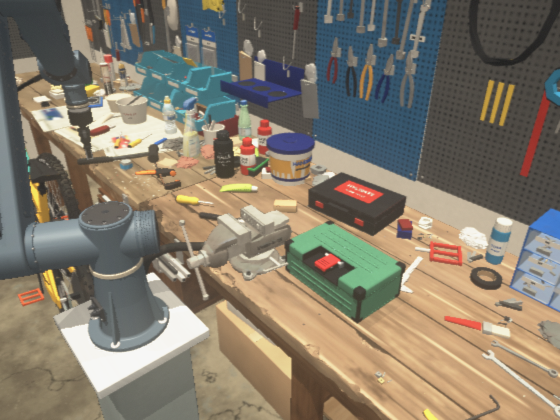

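The top view shows the box centred near (409,230) with the red paddle at (410,250). The ratchet runs from its handle end (195,268) to the head (243,237), and a vise stands between them at (315,270). Bystanders: screwdriver (160,257), grease tube (172,190), block (253,175).

```bash
cat > m.py <<'E'
from h import *
s=dict(np.load('top0.npz'));P=cloud(s);im=s['image'].astype(int);b,g,r=im[...,0],im[...,1],im[...,2]
def rect(m,roi,name):
    x0,y0,x1,y1=roi;mm=np.zeros(m.shape,bool);mm[y0:y1,x0:x1]=m[y0:y1,x0:x1]
    q=P[mm];z=np.median(q[:,2]);R=cv2.minAreaRect(q[:,:2].astype(np.float32));print(name,mm.sum(),'z',q[:,2].min().round(3),z.round(4),q[:,2].max().round(3),'rect',R);return mm
rect((P[...,2]>.085),(340,180,480,275),'lid')
rect((r>150)&(g<80)&(b<80),(395,235,425,270),'paddle')
rat=rect((P[...,2]>.007)&(P[...,2]<.05),(185,228,255,275),'ratchet')
q=P[rat];c=q[:,:2].mean(0);w,V=np.linalg.eigh(np.cov(q[:,:2].T));a=V[:,1];t=(q[:,:2]-c)@a;print('axis',c,a,t.min(),t.max(),'ends',c+a*t.min(),c+a*t.max())
print('heights', [(round(x,3),q[abs(t-x)<.006,2].max().round(3)) for x in np.arange(t.min(),t.max(),.02)])
v=P[225:330,275:360];v=v[v[...,2]>.02];print('vise',v.min(0),v.max(0))
for n,u0 in (('rowvise',300),):
  pass
m=P[...,2]; 
for X in np.arange(.2,.6,.05):
  k=v[abs(v[:,0]-X)<.025]
  if len(k):print(X.round(2),k[:,1].min().round(3),k[:,1].max().round(3),k[:,2].max().round(3))
E
python3 m.py
```

```text
lid 7705 z 0.085 0.1101 1.175 rect ((0.5453937649726868, -0.1732339859008789), (0.22051377594470978, 0.47660401463508606), 3.7934207916259766)
paddle 312 z 0.104 0.1101 1.175 rect ((0.4727189242839813, -0.10538525879383087), (0.06559686362743378, 0.33562690019607544), 6.8940558433532715)
ratchet 511 z 0.007 0.0175 0.033 rect ((0.4717226028442383, 0.2571265697479248), (0.0630076676607132, 0.18859878182411194), 36.75827407836914)
axis [0.48430799 0.26590851] [-0.56632252  0.82418372] -0.09381879774367508 0.09503596937560249 ends [0.53743969 0.18858459] [0.43048698 0.34423561]
heights [(np.float64(-0.094), np.float64(0.023)), (np.float64(-0.074), np.float64(0.033)), (np.float64(-0.054), np.float64(0.024)), (np.float64(-0.034), np.float64(0.018)), (np.float64(-0.014), np.float64(0.02)), (np.float64(0.006), np.float64(0.02)), (np.float64(0.026), np.float64(0.025)), (np.float64(0.046), np.float64(0.025)), (np.float64(0.066), np.float64(0.027)), (np.float64(0.086), np.float64(0.025))]
vise [ 0.28252869 -0.11693192  0.02000096] [0.56768454 0.08240773 1.17530422]
0.3 -0.038 0.051 0.159
0.35 -0.06 0.082 0.173
0.4 -0.109 0.076 1.175
0.45 -0.117 0.076 0.173
0.5 -0.117 0.072 0.143
0.55 -0.117 0.037 0.14
```

```bash
sed -i 's/^rect((P\[...,2\]>.085)/P[s["range_z"]==0]=0\nrect((P[...,2]>.1)\&(P[...,2]<.13)/; s/(b<80),(395/(b<80)\&(P[...,2]>.08),(395/; s/v\[...,2\]>.02/(v[...,2]>.02)/' m.py; python3 m.py
python3 - <<'E'
from h import *
s=dict(np.load('top0.npz'));c=s['image'];cv2.imwrite('pics/crop.png',cv2.resize(np.hstack([c[180:280,270:480]]),None,fx=3.7,fy=3.7,interpolation=cv2.INTER_CUBIC))
E
```

```text
lid 7146 z 0.1 0.1102 0.118 rect ((0.5532554388046265, -0.25221508741378784), (0.30635392665863037, 0.191928431391716), 88.87251281738281)
paddle 311 z 0.104 0.1101 0.115 rect ((0.4903537333011627, -0.2506624162197113), (0.06284919381141663, 0.03828711062669754), 0.07992646843194962)
ratchet 511 z 0.007 0.0175 0.033 rect ((0.4717226028442383, 0.2571265697479248), (0.0630076676607132, 0.18859878182411194), 36.75827407836914)
axis [0.48430799 0.26590851] [-0.56632252  0.82418372] -0.09381879774367508 0.09503596937560249 ends [0.53743969 0.18858459] [0.43048698 0.34423561]
heights [(np.float64(-0.094), np.float64(0.023)), (np.float64(-0.074), np.float64(0.033)), (np.float64(-0.054), np.float64(0.024)), (np.float64(-0.034), np.float64(0.018)), (np.float64(-0.014), np.float64(0.02)), (np.float64(0.006), np.float64(0.02)), (np.float64(0.026), np.float64(0.025)), (np.float64(0.046), np.float64(0.025)), (np.float64(0.066), np.float64(0.027)), (np.float64(0.086), np.float64(0.025))]
vise [ 0.28252869 -0.11693192  0.02000096] [0.56768454 0.08240773 0.17313628]
0.3 -0.038 0.051 0.159
0.35 -0.06 0.082 0.173
0.4 -0.109 0.076 0.172
0.45 -0.117 0.076 0.173
0.5 -0.117 0.072 0.143
0.55 -0.117 0.037 0.14
```

View pics/crop.png

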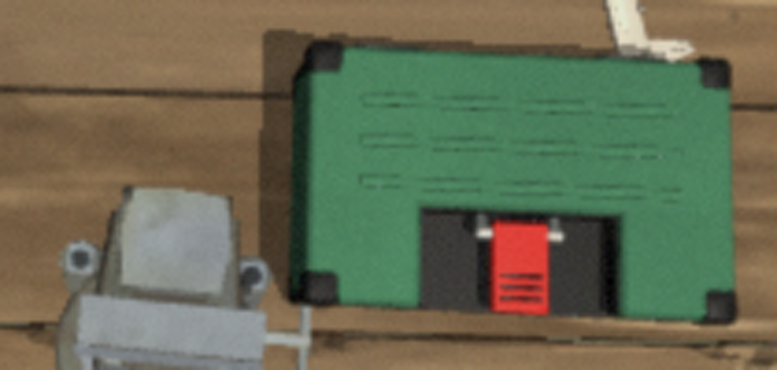

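The crop confirms that the lid front and paddle face the robot, with the vise handle ending near the box's left front corner. Estimates: box yaw about -1.1°, paddle grip about (0.477,-0.2505,0.105), hinge x about 0.642, ratchet middle (0.484,0.266) with its axis at 124.5°. I'll move above the paddle first.

```bash
python3 -m crank '[{"dp":[0.6,-1,0.1],"angular":[0,0,0.8]},{"dp":[0.6,-1,0.1],"angular":[0,0,0.8]},{"dp":[0.6,-1,0.1],"angular":[0,0,0.8]},{"dp":[0.6,-1,0.1],"angular":[0,0,0.8]},{"dp":[0.6,-1,0.1],"angular":[0,0,0.8]},{"dp":[0.6,-1,0.1],"angular":[0,0,0.8]},{"dp":[0.6,-1,0.1],"angular":[0,0,0.8]},{"dp":[0.6,-1,0.1],"angular":[0,0,0.8]},{"dp":[0.6,-1,0.1],"angular":[0,0,0.8]},{"dp":[0.6,-1,0.1],"angular":[0,0,0.8]},{"dp":[0.6,-1,0.1],"angular":[0,0,0.8]},{"dp":[0.6,-1,0.1],"angular":[0,0,0.8]},{"dp":[0.6,-1,0.1],"angular":[0,0,0.8]},{"dp":[0.6,-1,0.1],"angular":[0,0,0.8]},{"dp":[0.6,-1,0.1],"angular":[0,0,0.8]},{"dp":[0.6,-1,0.1],"angular":[0,0,0.8]},{"dp":[0.6,-1,0.1],"angular":[0,0,0.8]},{"dp":[0,-1,0],"angular":[0,0,0.8]}]' 0 60
python3 -m crank '[{"dp":[0,-1,0],"angular":[0,0,0]},{"dp":[0,-1,0],"angular":[0,0,0]},{"dp":[0,-1,0],"angular":[0,0,0]},{"dp":[0,-1,0],"angular":[0,0,0]},{"dp":[0,-1,0],"angular":[0,0,0]},{"dp":[0,-1,0],"angular":[0,0,0]},{"dp":[0,-1,0],"angular":[0,0,0]},{"dp":[0,-1,0],"angular":[0,0,0]},{"dp":[0,-1,0],"angular":[0,0,0]},{"dp":[0,-1,0],"angular":[0,0,0]},{"dp":[0,0,0],"angular":[0,0,0]},{"dp":[0,0,0],"angular":[0,0,0]}]'
```

```text
t: 1.9
tcp_pos: [0.4751, 0.0606, 0.2996]
tool_rot: [0.009, 1.0, -0.0, 0.002]
force: [-0.0, -0.2, 0.1]
finger_gap: 1.001
gripper_force: 0.0
t: 3.1
tcp_pos: [0.4721, -0.2377, 0.2987]
tool_rot: [0.01, 1.0, 0.001, -0.001]
force: [-0.8, 0.1, 0.5]
finger_gap: 1.0
gripper_force: 0.0
```

```bash
python3 -m crank '[{"dp":[0.17,-0.43,-0.8],"angular":[0,0,0]},{"dp":[0,0,-1],"angular":[0,0,0]},{"dp":[0,0,-1],"angular":[0,0,0]},{"dp":[0,0,-1],"angular":[0,0,0]},{"dp":[0,0,-0.9],"angular":[0,0,0]},{"dp":[0,0,-0.6],"angular":[0,0,0]},{"dp":[0,0,-0.5],"angular":[0,0,0]},{"dp":[0,0,-0.4],"angular":[0,0,0]},{"dp":[0,0,-0.25],"angular":[0,0,0]},{"dp":[0,0,0],"angular":[0,0,0]},{"dp":[0,0,0],"angular":[0,0,0]}]'
python3 -m crank '[{"dp":[0,0,0],"angular":[0,0,0]},{"dp":[0,0,0],"angular":[0,0,0]},{"dp":[0,0,0],"angular":[0,0,0]},{"dp":[0,0,0],"angular":[0,0,0]},{"dp":[0,0,0],"angular":[0,0,0]},{"dp":[0,0,0],"angular":[0,0,0]},{"dp":[0,0,0],"angular":[0,0,0]},{"dp":[0,0,0],"angular":[0,0,0]}]' 1 60
```

```text
t: 4.2
tcp_pos: [0.478, -0.2504, 0.1062]
tool_rot: [0.009, 1.0, -0.0, 0.0]
force: [0.7, 0.4, 0.6]
finger_gap: 0.997
gripper_force: 0.0
t: 5.0
tcp_pos: [0.4777, -0.2518, 0.1067]
tool_rot: [0.009, 1.0, -0.001, 0.0]
force: [-3.2, -3.2, 5.5]
finger_gap: 0.453
gripper_force: 60.5
```

```bash
python3 -m crank '[{"dp":[0.02,0,0.2],"angular":[0,0,0]},{"dp":[0.05,0,0.2],"angular":[0,0,0]},{"dp":[0.08,0,0.2],"angular":[0,0,0]},{"dp":[0.11,0,0.17],"angular":[0,0,0]},{"dp":[0,0,0],"angular":[0,0,0]}]'
python3 - <<'E'
import numpy as np
p=np.array([.4855,.130])
for a in np.linspace(.295,.295+1.5,26)[1:]:
    q=np.array([.642-.165*np.cos(a),.08+.165*np.sin(a)]);print(round(a-.295,2),q.round(4),((q-p)/.03).round(2));p=q
E
```

```text
t: 5.5
tcp_pos: [0.4829, -0.2517, 0.1283]
tool_rot: [0.008, 1.0, -0.0, -0.003]
force: [-7.7, -7.4, 3.2]
finger_gap: 0.445
gripper_force: 69.1
0.06 [0.4873 0.1374] [0.06 0.25]
0.12 [0.491  0.1465] [0.12 0.31]
0.18 [0.4953 0.1555] [0.14 0.3 ]
0.24 [0.5001 0.1641] [0.16 0.29]
0.3 [0.5054 0.1725] [0.18 0.28]
0.36 [0.5111 0.1805] [0.19 0.27]
0.42 [0.5174 0.1882] [0.21 0.26]
0.48 [0.5241 0.1955] [0.22 0.24]
0.54 [0.5313 0.2023] [0.24 0.23]
0.6 [0.5388 0.2087] [0.25 0.21]
0.66 [0.5467 0.2147] [0.26 0.2 ]
0.72 [0.5549 0.2202] [0.27 0.18]
0.78 [0.5635 0.2251] [0.29 0.17]
0.84 [0.5723 0.2296] [0.29 0.15]
0.9 [0.5814 0.2335] [0.3  0.13]
0.96 [0.5908 0.2368] [0.31 0.11]
1.02 [0.6003 0.2396] [0.32 0.09]
1.08 [0.6099 0.2418] [0.32 0.07]
1.14 [0.6197 0.2435] [0.33 0.05]
1.2 [0.6295 0.2445] [0.33 0.03]
1.26 [0.6394 0.245 ] [0.33 0.02]
1.32 [0.6493 0.2448] [ 0.33 -0.  ]
1.38 [0.6592 0.2441] [ 0.33 -0.02]
1.44 [0.669  0.2428] [ 0.33 -0.04]
1.5 [0.6787 0.2409] [ 0.32 -0.06]
```

```bash
python3 -m crank '[{"dp":[0.06,-0.04,0.25],"angular":[0,0,0]},{"dp":[0.12,0,0.31],"angular":[0,0,0]},{"dp":[0.14,0,0.3],"angular":[0,0,0]},{"dp":[0.16,0,0.29],"angular":[0,0,0]},{"dp":[0.18,0,0.28],"angular":[0,0,0]},{"dp":[0.19,-0.01,0.27],"angular":[0,0,0]},{"dp":[0.21,0,0.26],"angular":[0,0,0]},{"dp":[0.22,-0.01,0.24],"angular":[0,0,0]},{"dp":[0.24,0,0.23],"angular":[0,0,0]},{"dp":[0,0,0],"angular":[0,0,0]}]'
python3 - <<'E'
from h import *
snap('scene','s1.png')
E
```

```text
t: 6.5
tcp_pos: [0.5297, -0.253, 0.2014]
tool_rot: [0.009, 1.0, -0.0, -0.002]
force: [-3.6, -5.5, 1.1]
finger_gap: 0.446
gripper_force: 63.4
```

View pics/s1.png

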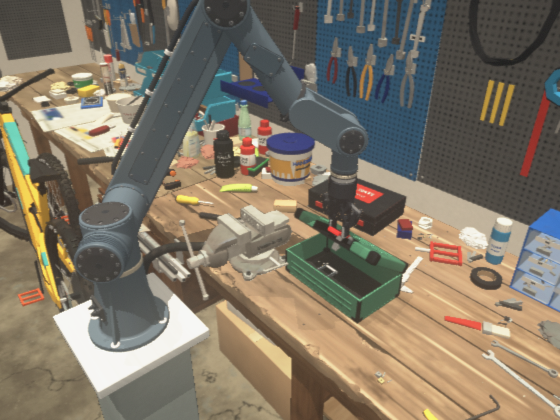

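The lid follows: it is part open near (345,240), with the paddle held in the fingers. Continuing along the arc.

```bash
python3 -m crank '[{"dp":[0.25,-0.01,0.21],"angular":[0,0,0]},{"dp":[0.26,0,0.2],"angular":[0,0,0]},{"dp":[0.27,-0.01,0.18],"angular":[0,0,0]},{"dp":[0.29,0,0.17],"angular":[0,0,0]},{"dp":[0.29,-0.01,0.15],"angular":[0,0,0]},{"dp":[0.3,0,0.13],"angular":[0,0,0]},{"dp":[0.31,-0.01,0.11],"angular":[0,0,0]},{"dp":[0.32,0,0.09],"angular":[0,0,0]},{"dp":[0.32,-0.01,0.07],"angular":[0,0,0]},{"dp":[0.33,0,0.05],"angular":[0,0,0]},{"dp":[0.33,-0.01,0.03],"angular":[0,0,0]},{"dp":[0.33,0,0.02],"angular":[0,0,0]},{"dp":[0.33,-0.01,0],"angular":[0,0,0]},{"dp":[0.33,0,-0.02],"angular":[0,0,0]},{"dp":[0.33,-0.01,-0.04],"angular":[0,0,0]},{"dp":[0.32,0,-0.06],"angular":[0,0,0]},{"dp":[0.32,0,-0.07],"angular":[0,0,0]},{"dp":[0,0,0],"angular":[0,0,0]}]'
python3 - <<'E'
from h import *
snap('scene','s2.png')
E
```

```text
t: 8.35
tcp_pos: [0.6886, -0.254, 0.2373]
tool_rot: [0.009, 1.0, 0.001, -0.0]
force: [-0.5, -0.1, 0.3]
finger_gap: 0.003
gripper_force: 0.0
```

View pics/s2.png

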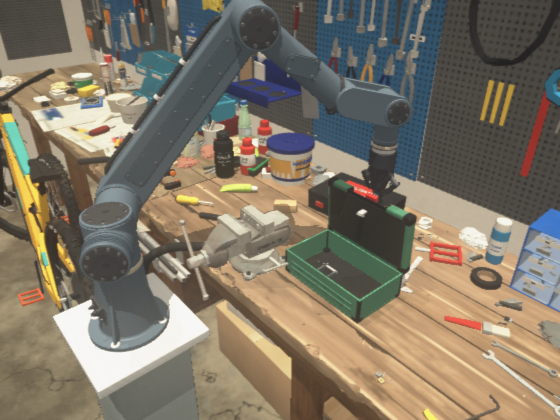

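The gripper slipped off near the end, but the lid stands close to upright at about (370,220). I'll measure its angle.

```bash
cat > lid.py <<'E'
from h import *
s=snap('scene');P=cloud(s);ok=s['range_z']>0
c=np.array([.552,-.252])
for lo,hi in((.065,.14),(-.14,-.065)):
    m=ok&(P[...,0]>.35)&(P[...,0]<.72)&(abs(P[...,1]+.252-(lo+hi)/2)<.035)&(P[...,2]>.11)&(P[...,2]<.275)
    q=P[m]
    for z in np.arange(.11,.27,.03):
        k=q[abs(q[:,2]-z)<.01]
        if len(k)>3:print(round(z,2),'x',np.percentile(k[:,0],[5,50,95]).round(3),len(k))
E
python3 lid.py
```

```text
0.11 x [0.638 0.642 0.645] 40
0.14 x [0.637 0.64  0.643] 83
0.17 x [0.635 0.638 0.641] 87
0.2 x [0.633 0.636 0.639] 92
0.23 x [0.631 0.634 0.636] 93
0.26 x [0.631 0.639 0.658] 178
0.11 x [0.635 0.637 0.64 ] 56
0.14 x [0.633 0.636 0.638] 120
0.17 x [0.631 0.634 0.637] 117
0.2 x [0.629 0.632 0.635] 130
0.23 x [0.626 0.63  0.633] 137
0.26 x [0.628 0.634 0.653] 210
```

```bash
python3 -m crank '[{"dp":[0.1,0,0.7],"angular":[0,0,0]},{"dp":[0,0,1],"angular":[0,0,0]},{"dp":[0,0,1],"angular":[0,0,0]},{"dp":[0,0,1],"angular":[0,0,0]},{"dp":[0,0,0],"angular":[0,0,0]}]'
python3 -m crank '[{"dp":[-0.4,1,0],"angular":[0,0,-3]},{"dp":[-0.4,1,0],"angular":[0,0,-3]},{"dp":[-0.4,1,0],"angular":[0,0,-3]},{"dp":[-0.4,1,0],"angular":[0,0,-3]},{"dp":[-0.4,1,0],"angular":[0,0,-3]},{"dp":[-0.4,1,0],"angular":[0,0,-3]},{"dp":[-0.4,1,0],"angular":[0,0,-3]},{"dp":[-0.4,1,0],"angular":[0,0,-3]},{"dp":[-0.4,1,0],"angular":[0,0,-3]},{"dp":[-0.4,1,0],"angular":[0,0,-3]},{"dp":[-0.4,1,0],"angular":[0,0,-3]},{"dp":[-0.4,1,0],"angular":[0,0,-3]},{"dp":[-0.4,1,0],"angular":[0,0,-3]},{"dp":[-0.4,1,0],"angular":[0,0,-3]},{"dp":[-0.4,1,0],"angular":[0,0,-3]},{"dp":[-0.4,1,0],"angular":[0,0,-3]},{"dp":[-0.4,1,0],"angular":[0,0,-3]},{"dp":[-0.3,0.6,0],"angular":[0,0,-3.3]},{"dp":[0,0,0],"angular":[0,0,0]},{"dp":[0,0,0],"angular":[0,0,0]}]' 0 60
python3 -c "
from station import sense;print(sense()['q'])"; python3 lid.py
```

```text
t: 8.95
tcp_pos: [0.6925, -0.2556, 0.3555]
tool_rot: [0.009, 1.0, -0.002, 0.005]
force: [-0.2, 0.0, 1.4]
finger_gap: 0.003
gripper_force: 0.0
t: 10.95
tcp_pos: [0.4774, 0.273, 0.3487]
tool_rot: [0.464, 0.886, -0.001, -0.0]
force: [-0.2, 0.4, 0.8]
finger_gap: 1.003
gripper_force: 0.0
[ 3.16618739e-01  3.21132272e-01  1.48922104e+00 -6.98462273e-04
  1.33267766e+00 -2.89722209e-01]
0.11 x [0.639 0.642 0.644] 41
0.14 x [0.638 0.64  0.643] 83
0.17 x [0.635 0.638 0.641] 88
0.2 x [0.633 0.636 0.639] 93
0.23 x [0.63  0.634 0.636] 90
0.26 x [0.632 0.639 0.658] 171
0.11 x [0.635 0.637 0.641] 53
0.14 x [0.633 0.636 0.639] 114
0.17 x [0.631 0.634 0.636] 123
0.2 x [0.629 0.632 0.635] 130
0.23 x [0.627 0.63  0.633] 129
0.26 x [0.627 0.634 0.653] 212
```

```bash
python3 -m crank '[{"dp":[0,0.1,-1],"angular":[0,0,0]},{"dp":[0,0,-1],"angular":[0,0,0]},{"dp":[0,0,-1],"angular":[0,0,0]},{"dp":[0,0,-1],"angular":[0,0,0]},{"dp":[0,0,-1],"angular":[0,0,0]},{"dp":[0,0,-1],"angular":[0,0,0]},{"dp":[0,0,-1],"angular":[0,0,0]},{"dp":[0,0,-1],"angular":[0,0,0]},{"dp":[0,0,-1],"angular":[0,0,0]},{"dp":[0,0,-0.7],"angular":[0,0,0]},{"dp":[0,0,-0.5],"angular":[0,0,0]},{"dp":[0,0,-0.4],"angular":[0,0,0]},{"dp":[0,0,-0.3],"angular":[0,0,0]},{"dp":[0,0,0],"angular":[0,0,0]},{"dp":[0,0,0],"angular":[0,0,0]}]'
```

```text
t: 12.5
tcp_pos: [0.4784, 0.2761, 0.0227]
tool_rot: [0.465, 0.885, 0.0, 0.0]
force: [-0.8, -0.4, 0.5]
finger_gap: 1.003
gripper_force: 0.0
```

```bash
python3 -m crank '[{"dp":[0,0,-0.1],"angular":[0,0,0]},{"dp":[0,0,0],"angular":[0,0,0]},{"dp":[0,0,0],"angular":[0,0,0]},{"dp":[0,0,0],"angular":[0,0,0]},{"dp":[0,0,0],"angular":[0,0,0]},{"dp":[0,0,0],"angular":[0,0,0]},{"dp":[0,0,0],"angular":[0,0,0]},{"dp":[0,0,0],"angular":[0,0,0]},{"dp":[0,0,0],"angular":[0,0,0]},{"dp":[0,0,0],"angular":[0,0,0]}]' 1 80
python3 -m crank '[{"dp":[0,0,0.3],"angular":[0,0,0]},{"dp":[0,0,0.5],"angular":[0,0,0]},{"dp":[0,0,0.7],"angular":[0,0,0]},{"dp":[0,0,0.8],"angular":[0,0,0]},{"dp":[0,0,0.8],"angular":[0,0,0]},{"dp":[0,0,0.8],"angular":[0,0,0]},{"dp":[0,0,0.8],"angular":[0,0,0]},{"dp":[0,0,0.8],"angular":[0,0,0]},{"dp":[0,0,0.8],"angular":[0,0,0]},{"dp":[0,0,0.8],"angular":[0,0,0]},{"dp":[0,0,0.8],"angular":[0,0,0]},{"dp":[0,0,0.8],"angular":[0,0,0]},{"dp":[0,0,0.5],"angular":[0,0,0]},{"dp":[0,0,0],"angular":[0,0,0]}]'
python3 - <<'E'
from h import *
a=snap('scene')['image'][90:250,150:330]
cv2.imwrite('pics/g.png',cv2.resize(a,None,fx=3.3,fy=3.3))
E
```

```text
t: 13.5
tcp_pos: [0.4783, 0.2766, 0.0201]
tool_rot: [0.464, 0.886, 0.001, 0.0]
force: [-1.0, 0.5, 5.1]
finger_gap: 0.187
gripper_force: 77.3
t: 14.9
tcp_pos: [0.4787, 0.2765, 0.2984]
tool_rot: [0.465, 0.886, 0.002, 0.002]
force: [0.3, -0.1, -2.5]
finger_gap: 0.188
gripper_force: 77.6
```

View pics/g.png

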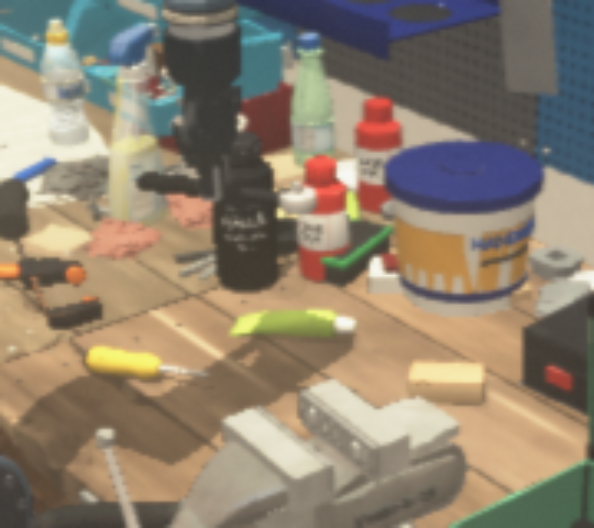

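The ratchet hangs level in the fingers at about (200,180) in the crop, with the bystanders undisturbed. Carrying it over the box.

```bash
python3 -m crank '[{"dp":[0.1,-0.6,0],"angular":[0,0,-1]},{"dp":[0.15,-0.9,0],"angular":[0,0,-2]},{"dp":[0.15,-0.9,0],"angular":[0,0,-2]},{"dp":[0.15,-0.9,0],"angular":[0,0,-2]},{"dp":[0.15,-0.9,0],"angular":[0,0,-2]},{"dp":[0.15,-0.9,0],"angular":[0,0,-2]},{"dp":[0.15,-0.9,0],"angular":[0,0,-2]},{"dp":[0.15,-0.9,0],"angular":[0,0,-2]},{"dp":[0.15,-0.9,0],"angular":[0,0,-2]},{"dp":[0.15,-0.9,0],"angular":[0,0,-2]},{"dp":[0.15,-0.9,0],"angular":[0,0,-2]},{"dp":[0.15,-0.9,0],"angular":[0,0,-2]},{"dp":[0.15,-0.9,0],"angular":[0,0,-2]},{"dp":[0.15,-0.9,0],"angular":[0,0,-2]},{"dp":[0.15,-0.9,0],"angular":[0,0,-2]},{"dp":[0.15,-0.9,0],"angular":[0,0,-2]},{"dp":[0.15,-0.9,0],"angular":[0,0,-2]},{"dp":[0.15,-0.9,0],"angular":[0,0,-2]},{"dp":[0.05,-0.9,0],"angular":[0,0,-0.6]},{"dp":[0,-0.4,0],"angular":[0,0,0]}]'
python3 -m crank '[{"dp":[0,0,0],"angular":[0,0,0]},{"dp":[0,0,0],"angular":[0,0,0]}]'
python3 - <<'E'
from h import *
a=snap('top')['image'][140:290,320:510];b=snap('scene')['image'][170:320,270:460]
cv2.imwrite('pics/c.png',cv2.resize(np.hstack([a,b]),None,fx=2.1,fy=2.1))
E
```

```text
t: 16.95
tcp_pos: [0.5582, -0.2416, 0.2937]
tool_rot: [0.714, 0.7, -0.001, -0.001]
force: [0.6, -0.1, -2.3]
finger_gap: 0.189
gripper_force: 77.6
t: 17.15
tcp_pos: [0.5582, -0.2385, 0.2945]
tool_rot: [0.713, 0.701, 0.0, -0.002]
force: [-0.1, -0.3, -1.3]
finger_gap: 0.186
gripper_force: 77.6
```

View pics/c.png

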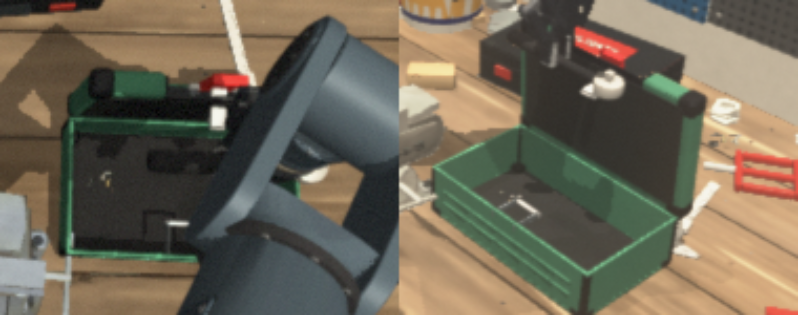

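```bash
python3 -m crank '[{"dp":[-0.05,0,-0.5],"angular":[0,0,0]},{"dp":[-0.05,0,-0.8],"angular":[0,0,0]},{"dp":[0,0,-0.8],"angular":[0,0,0]},{"dp":[0,0,-0.8],"angular":[0,0,0]},{"dp":[0,0,-0.8],"angular":[0,0,0]},{"dp":[0,0,-0.8],"angular":[0,0,0]},{"dp":[0,0,-0.8],"angular":[0,0,0]},{"dp":[0,0,-0.8],"angular":[0,0,0]},{"dp":[0,0,-0.5],"angular":[0,0,0]},{"dp":[0,0,0],"angular":[0,0,0]},{"dp":[0,0,0],"angular":[0,0,0]}]'
python3 lid.py|head -4
```

```text
t: 18.35
tcp_pos: [0.5564, -0.2394, 0.0977]
tool_rot: [0.713, 0.701, 0.0, 0.0]
force: [0.5, -0.1, -2.1]
finger_gap: 0.185
gripper_force: 78.1
0.11 x [0.638 0.641 0.645] 67
0.14 x [0.64  0.643 0.646] 132
0.17 x [0.641 0.644 0.647] 132
0.2 x [0.643 0.645 0.649] 138
```

```bash
python3 -m crank '[{"dp":[-0.05,0,-0.5],"angular":[0,0,0]},{"dp":[0,0,-0.5],"angular":[0,0,0]},{"dp":[0,0,-0.5],"angular":[0,0,0]},{"dp":[0,0,-0.3],"angular":[0,0,0]},{"dp":[0,0,-0.2],"angular":[0,0,0]},{"dp":[0,0,-0.2],"angular":[0,0,0]},{"dp":[0,0,-0.1],"angular":[0,0,0]},{"dp":[0,0,0],"angular":[0,0,0]},{"dp":[0,0,0],"angular":[0,0,0]}]'
python3 lid.py|head -6
```

```text
t: 19.3
tcp_pos: [0.5609, -0.2427, 0.0306]
tool_rot: [0.713, 0.701, 0.002, 0.007]
force: [10.5, -0.1, 0.8]
finger_gap: 0.185
gripper_force: 81.0
0.11 x [0.64  0.642 0.644] 59
0.14 x [0.64  0.643 0.646] 126
0.17 x [0.641 0.644 0.647] 133
0.2 x [0.643 0.646 0.648] 131
0.23 x [0.644 0.647 0.65 ] 144
0.26 x [0.648 0.654 0.674] 196
```

Something pushes the tool towards +x, probably the latch bar on the linkage side. I'll shift +x and continue.

```bash
python3 -m crank '[{"dp":[0.2,0,0.15],"angular":[0,0,0]},{"dp":[0.2,0,0],"angular":[0,0,0]},{"dp":[0,0,0],"angular":[0,0,0]},{"dp":[0,0,0],"angular":[0,0,0]}]'
python3 -m crank '[{"dp":[0,0,-0.1],"angular":[0,0,0]},{"dp":[0,0,-0.1],"angular":[0,0,0]},{"dp":[0,0,0],"angular":[0,0,0]}]'; python3 lid.py|head -6
```

```text
t: 19.75
tcp_pos: [0.5659, -0.2394, 0.0324]
tool_rot: [0.713, 0.701, -0.0, -0.001]
force: [0.1, -0.2, -1.9]
finger_gap: 0.185
gripper_force: 81.4
t: 20.05
tcp_pos: [0.5658, -0.2395, 0.0262]
tool_rot: [0.713, 0.701, -0.0, -0.001]
force: [0.9, 0.4, -1.9]
finger_gap: 0.186
gripper_force: 81.4
0.14 x [0.646 0.647 0.65 ] 8
0.17 x [0.645 0.649 0.651] 5
0.11 x [0.638 0.642 0.645] 61
0.14 x [0.64  0.643 0.646] 130
0.17 x [0.641 0.644 0.647] 132
0.2 x [0.642 0.645 0.648] 132
```

```bash
python3 -m crank '[{"dp":[0,0,-0.05],"angular":[0,0,0]},{"dp":[0,0,0],"angular":[0,0,0]}]';python3 -m crank '[{"dp":[0,0,-0.05],"angular":[0,0,0]},{"dp":[0,0,0],"angular":[0,0,0]}]'
```

```text
t: 20.3
tcp_pos: [0.5664, -0.2397, 0.0254]
tool_rot: [0.713, 0.701, -0.0, -0.0]
force: [-0.0, 0.3, -1.5]
finger_gap: 0.188
gripper_force: 81.4
t: 20.5
tcp_pos: [0.5665, -0.2398, 0.0251]
tool_rot: [0.713, 0.701, -0.0, 0.0]
force: [-1.2, 0.9, 4.8]
finger_gap: 0.18
gripper_force: 82.0
```

```bash
python3 -m crank '[{"dp":[0,0,0],"angular":[0,0,0]},{"dp":[0,0,0],"angular":[0,0,0]},{"dp":[0,0,0],"angular":[0,0,0]},{"dp":[0,0,0],"angular":[0,0,0]}]' 0.5 20
python3 -m crank '[{"dp":[0,0,0.2],"angular":[0,0,0]},{"dp":[0,0,0.4],"angular":[0,0,0]},{"dp":[0,0,0.7],"angular":[0,0,0]},{"dp":[0,0,1],"angular":[0,0,0]},{"dp":[0,0,1],"angular":[0,0,0]},{"dp":[0,0,1],"angular":[0,0,0]},{"dp":[0,0,1],"angular":[0,0,0]},{"dp":[0,0,1],"angular":[0,0,0]},{"dp":[0,0,1],"angular":[0,0,0]},{"dp":[0,0,1],"angular":[0,0,0]},{"dp":[0,0,1],"angular":[0,0,0]},{"dp":[0,0,0.7],"angular":[0,0,0]},{"dp":[0,0,0.3],"angular":[0,0,0]},{"dp":[0,0,0],"angular":[0,0,0]}]'
python3 lid.py|head -6
python3 - <<'E'
from h import *
a=snap('top')['image'][140:290,320:510];b=snap('scene')['image'][170:320,270:460]
cv2.imwrite('pics/d.png',cv2.resize(np.hstack([a,b]),None,fx=2.1,fy=2.1))
E
```

```text
t: 20.9
tcp_pos: [0.5712, -0.2419, 0.0257]
tool_rot: [0.713, 0.701, 0.002, 0.006]
force: [6.8, -0.3, 3.0]
finger_gap: 0.5
gripper_force: 0.0
t: 22.3
tcp_pos: [0.5664, -0.2398, 0.3344]
tool_rot: [0.713, 0.701, 0.0, 0.001]
force: [0.2, 0.1, 0.0]
finger_gap: 0.502
gripper_force: 0.0
0.11 x [0.642 0.646 0.649] 48
0.14 x [0.644 0.647 0.651] 92
0.17 x [0.645 0.649 0.652] 99
0.2 x [0.647 0.65  0.653] 94
0.23 x [0.647 0.651 0.655] 102
0.26 x [0.651 0.658 0.676] 81
```

View pics/d.png

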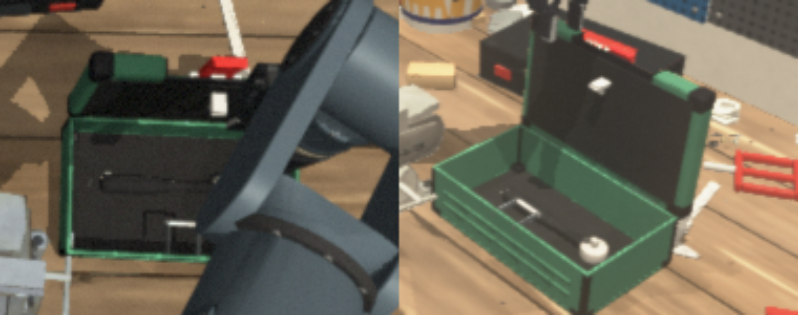

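The ratchet lies flat in the box, with its head at about (593,248) in the right half of the picture and the lid still open at about 1.61 rad. Next I'll move behind the lid to push it shut from its outer face, beside the recess.

```bash
python3 -m crank '[{"dp":[0.5,-0.3,0.3],"angular":[0,0,0]},{"dp":[0.8,-0.6,0.2],"angular":[0,0,0]},{"dp":[0.8,-0.6,0],"angular":[0,0,0]},{"dp":[0.8,-0.6,0],"angular":[0,0,0]},{"dp":[0.8,-0.6,0],"angular":[0,0,0]},{"dp":[0.8,-0.6,0],"angular":[0,0,0]},{"dp":[0.7,-0.4,0],"angular":[0,0,0]},{"dp":[0,0,-0.5],"angular":[0,0,0]},{"dp":[0,0,-0.7],"angular":[0,0,0]},{"dp":[0,0,-0.7],"angular":[0,0,0]},{"dp":[0,0,-0.7],"angular":[0,0,0]},{"dp":[0,0,-0.7],"angular":[0,0,0]},{"dp":[0,0,0],"angular":[0,0,0]},{"dp":[0,0,0],"angular":[0,0,0]}]' 1 20
python3 lid.py | tail -6
python3 - <<'E'
import numpy as np
r=.16;p=None
for th in np.linspace(1.56,0,25):
    q=np.array([.644-r*np.cos(th)+.03*np.sin(th)+.015,.08+r*np.sin(th)+.03*np.cos(th)+.017])
    print(round(th,2),q.round(4),'' if p is None else ((q-p)/.03).round(2));p=q
E
```

```text
t: 23.85
tcp_pos: [0.7219, -0.3504, 0.2469]
tool_rot: [0.713, 0.701, -0.0, -0.002]
force: [-0.2, -0.6, 1.0]
finger_gap: 0.003
gripper_force: 0.0
0.11 x [0.638 0.642 0.645] 60
0.14 x [0.639 0.643 0.647] 129
0.17 x [0.641 0.644 0.647] 132
0.2 x [0.642 0.645 0.648] 136
0.23 x [0.644 0.647 0.675] 153
0.26 x [0.647 0.656 0.713] 246
1.56 [0.6873 0.2573] 
1.5 [0.6768 0.2588] [-0.35  0.05]
1.43 [0.6663 0.2596] [-0.35  0.03]
1.36 [0.6557 0.2598] [-0.35  0.  ]
1.3 [0.6451 0.2592] [-0.35 -0.02]
1.24 [0.6346 0.2579] [-0.35 -0.04]
1.17 [0.6242 0.256 ] [-0.35 -0.06]
1.1 [0.6139 0.2534] [-0.34 -0.09]
1.04 [0.6039 0.2502] [-0.34 -0.11]
0.98 [0.594  0.2463] [-0.33 -0.13]
0.91 [0.5845 0.2417] [-0.32 -0.15]
0.84 [0.5752 0.2366] [-0.31 -0.17]
0.78 [0.5664 0.2309] [-0.3  -0.19]
0.72 [0.5579 0.2246] [-0.28 -0.21]
0.65 [0.5498 0.2177] [-0.27 -0.23]
0.58 [0.5422 0.2104] [-0.25 -0.24]
0.52 [0.5351 0.2025] [-0.24 -0.26]
0.46 [0.5285 0.1943] [-0.22 -0.28]
0.39 [0.5224 0.1856] [-0.2  -0.29]
0.32 [0.517  0.1765] [-0.18 -0.3 ]
0.26 [0.5121 0.1671] [-0.16 -0.31]
0.2 [0.5078 0.1574] [-0.14 -0.32]
0.13 [0.5042 0.1475] [-0.12 -0.33]
0.06 [0.5013 0.1373] [-0.1  -0.34]
0.0 [0.499 0.127] [-0.08 -0.34]
```

```bash
python3 -m crank '[{"dp":[-0.4,0,0.05],"angular":[0,0,0]},{"dp":[-0.4,0,0.1],"angular":[0,0,0]},{"dp":[-0.35,0,0.1],"angular":[0,0,0]},{"dp":[-0.35,0,0.05],"angular":[0,0,0]},{"dp":[-0.35,0,0.03],"angular":[0,0,0]},{"dp":[-0.35,0,0],"angular":[0,0,0]},{"dp":[-0.35,0,-0.02],"angular":[0,0,0]},{"dp":[-0.35,0,-0.04],"angular":[0,0,0]},{"dp":[-0.35,0,-0.06],"angular":[0,0,0]},{"dp":[-0.34,0,-0.09],"angular":[0,0,0]},{"dp":[-0.34,0,-0.11],"angular":[0,0,0]},{"dp":[-0.33,0,-0.13],"angular":[0,0,0]},{"dp":[-0.32,0,-0.15],"angular":[0,0,0]},{"dp":[-0.31,0,-0.17],"angular":[0,0,0]},{"dp":[-0.3,0,-0.19],"angular":[0,0,0]},{"dp":[0,0,0],"angular":[0,0,0]}]'
python3 - <<'E'
from h import *
snap('scene','s3.png')
E
```

```text
t: 25.5
tcp_pos: [0.5644, -0.3502, 0.2283]
tool_rot: [0.713, 0.701, -0.001, -0.002]
force: [0.4, 0.6, 0.7]
finger_gap: -0.004
gripper_force: 0.0
```

View pics/s3.png

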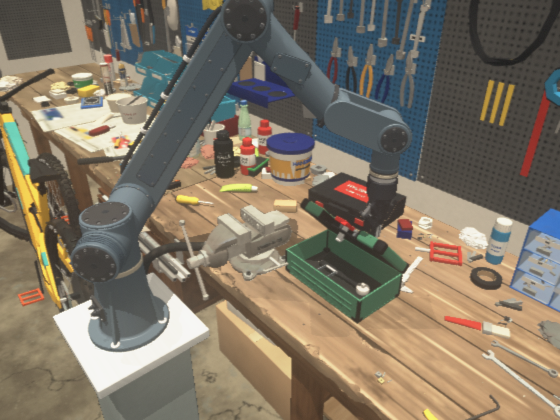

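The lid is half shut at about (355,235) and follows the fingers; the ratchet's head shows inside at (362,288). Continuing the arc down, then pressing.

```bash
python3 -m crank '[{"dp":[-0.28,0,-0.21],"angular":[0,0,0]},{"dp":[-0.27,0,-0.23],"angular":[0,0,0]},{"dp":[-0.25,0,-0.24],"angular":[0,0,0]},{"dp":[-0.24,0,-0.26],"angular":[0,0,0]},{"dp":[-0.22,0,-0.28],"angular":[0,0,0]},{"dp":[-0.2,0,-0.29],"angular":[0,0,0]},{"dp":[-0.18,0,-0.3],"angular":[0,0,0]},{"dp":[-0.16,0,-0.31],"angular":[0,0,0]},{"dp":[-0.14,0,-0.32],"angular":[0,0,0]},{"dp":[-0.12,0,-0.33],"angular":[0,0,0]},{"dp":[-0.1,0,-0.3],"angular":[0,0,0]},{"dp":[-0.08,0,-0.2],"angular":[0,0,0]},{"dp":[0,0,0],"angular":[0,0,0]}]'
```

```text
t: 26.85
tcp_pos: [0.4989, -0.3503, 0.1306]
tool_rot: [0.713, 0.701, -0.0, -0.001]
force: [0.2, 0.2, 0.2]
finger_gap: 0.002
gripper_force: 0.0
```

```bash
python3 -m crank '[{"dp":[0,0,-0.1],"angular":[0,0,0]},{"dp":[0,0,-0.1],"angular":[0,0,0]},{"dp":[0,0,0],"angular":[0,0,0]},{"dp":[0,0,0],"angular":[0,0,0]}]'
```

```text
t: 27.25
tcp_pos: [0.4998, -0.351, 0.1271]
tool_rot: [0.713, 0.701, -0.0, 0.0]
force: [-0.6, 1.4, 7.1]
finger_gap: -0.0
gripper_force: 3.4
```

```bash
python3 -m crank '[{"dp":[0,0,-0.08],"angular":[0,0,0]},{"dp":[0,0,-0.08],"angular":[0,0,0]},{"dp":[0,0,0],"angular":[0,0,0]},{"dp":[0,0,0],"angular":[0,0,0]}]'
python3 -m crank '[{"dp":[0,0,-0.08],"angular":[0,0,0]},{"dp":[0,0,-0.08],"angular":[0,0,0]},{"dp":[0,0,0],"angular":[0,0,0]},{"dp":[0,0,0],"angular":[0,0,0]}]'
```

```text
t: 27.65
tcp_pos: [0.4998, -0.351, 0.1268]
tool_rot: [0.713, 0.701, -0.0, 0.001]
force: [-6.5, 5.8, 31.0]
finger_gap: 0.002
gripper_force: 15.4
t: 28.05
tcp_pos: [0.4999, -0.351, 0.1266]
tool_rot: [0.713, 0.702, -0.001, 0.002]
force: [-13.2, 10.5, 53.7]
finger_gap: 0.002
gripper_force: 27.5
```

```bash
python3 -m crank '[{"dp":[0,0,0.5],"angular":[0,0,0]},{"dp":[0,0,1],"angular":[0,0,0]},{"dp":[0,0,1],"angular":[0,0,0]},{"dp":[0,0,1],"angular":[0,0,0]},{"dp":[0,0,1],"angular":[0,0,0]},{"dp":[-0.5,-1,1],"angular":[0,0,0]},{"dp":[-0.5,-1,1],"angular":[0,0,0]},{"dp":[-0.5,-1,0],"angular":[0,0,0]},{"dp":[-0.5,-1,0],"angular":[0,0,0]},{"dp":[0,0,0],"angular":[0,0,0]},{"dp":[0,0,0],"angular":[0,0,0]}]'
python3 - <<'E'
from h import *
ims=[]
for n in('top','scene'):
    s=snap(n);P=cloud(s);im=s['image'].astype(int);b,g,r=im[...,0],im[...,1],im[...,2]
    ok=s['range_z']>0;roi=ok&(abs(P[...,0]-.55)<.11)&(abs(P[...,1]+.252)<.16)&(P[...,2]>.09)
    gr=roi&(g>r+15)&(g>b+5);q=P[gr]
    A=np.c_[q[:,:2],np.ones(len(q))];k=abs(q[:,2]-np.median(q[:,2]))<.01
    co=np.linalg.lstsq(A[k],q[k,2],rcond=None)[0];print(n,k.sum(),'plane',co.round(4))
    rd=roi&(r>150)&(g<90)&(b<90);q=P[rd]
    for x in np.arange(.455,.53,.012):
        m=abs(q[:,0]-x)<.006
        if m.sum()>2:print(round(x,3),np.median(q[m,2]).round(4),m.sum())
    ims.append(s['image'][170:320,330:480] if n=='top' else s['image'][200:350,270:420])
cv2.imwrite('pics/e.png',cv2.resize(np.hstack(ims),None,fx=2.6,fy=2.6))
E
```

```text
t: 29.15
tcp_pos: [0.4391, -0.471, 0.3108]
tool_rot: [0.714, 0.701, 0.0, -0.0]
force: [-0.2, 0.1, 1.0]
finger_gap: -0.001
gripper_force: 0.0
top 6253 plane [ 1.100e-03 -1.000e-04  1.096e-01]
0.455 0.1094 6
0.467 0.1105 20
0.491 0.1102 39
0.503 0.1105 65
0.515 0.1111 48
scene 3266 plane [0.0072 0.0032 0.1053]
0.455 0.1053 16
0.467 0.1074 42
0.479 0.109 27
0.491 0.1085 30
0.503 0.1087 38
0.515 0.1085 33
0.527 0.1076 4
```

View pics/e.png

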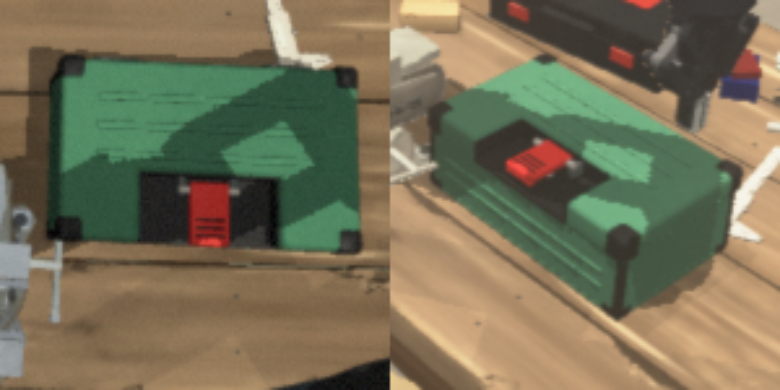

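The lid plane is level at 110 mm, and the red paddle at (210,215) is flush with it. The gripper is clear, so I'm handing the job in.

```bash
python3 -c "
from station import order;print(order.sign_off())"
```

```text
the job is handed in; nothing more can be done
None
```

The ratchet is in the tool box, the lid is fully down and the paddle sits flush in the last depth readings, and the job is handed in at about 29 s; no verdict came back, and I judged the latch caught from those readings rather than testing it.

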